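# Hang a deburred piston on the inspection rail

## Robot

A 6-joint arm with a two-finger parallel gripper is mounted at the origin on the work surface. World frame = base frame: x ahead of the robot, y to its left, z up, the work surface at z = 0. Lengths are in mm, angles in rad, forces in N, time in s.
With the tool pointing down it reaches from about 325 to 925 mm from the base axis. Payload 3.1 kg.
Tool frame: the origin (TCP) lies at the very end of the fingers, on their centre line; the grasp point (between the pads) lies grip_point_offset behind it (grip_point_offset is the distance from the TCP to the grasp point, in mm); y points along the fingers, z is the direction in which the jaws open and shut, and the axes are right-handed (so a half turn about y gives the same grasp; the last joint's range is limited). The gripper opens to 85 mm and grips with 20 to 120 N. Pads are 22 mm wide; open, the fingers measure 114 mm over their backs; the gripper's body (76 mm by 85 mm) begins 54 mm behind the grasp point. The pads swing forward as they close: fully open they stand 13 mm farther back than shut.
Start: joints at [-1.365, 0.217, 1.613, -0, 1.311, -0.112], TCP at [195.32, -593.708, 231.3] pointing down, gripper open.
Joint ranges: [-2.75, 2.75], [-0.78, 2.1], [0.31, 2.55], [-1.13, 4.27], [0.13, 2.63], [-2.58, 2.58]. Speed limits (rad/s): [2.79, 2.79, 3.14, 3.14, 3.14, 3.14].

## Interface

Orientations are given as a unit quaternion [w, x, y, z].
In Python, from workcell import * gives the robot as it stands. The module is installed in compiled form; this text tells all that it offers.
- The arm moves only by the tool move_arm, never from a script. Its argument "series" is a list that holds one entry, the list of rows, each a list of 5 numbers: the shift along the tool's x, y, z in m, then the turn about the tool's y in degrees, then the closure, from -1 (fully open) to 1 (shut). In form: [[[tx, ty, tz, yaw, hand], ...]]. A call has 1 to 10 rows; each row shifts and turns the pose as measured when the row begins, along the tool's axes as they then stand; what a row does not reach is not made up. A row lasts 1/12 s, in which the tool goes at most 41.7 mm and 7.16 degrees, less where a joint would pass 70% of its speed; a pose out of reach is approached as far as the arm can. A call is refused whole if a number of a shift passes 0.0417 or a number of a turn 7.16, either way. A call with a gripper value outside its range is refused whole. The fingers move at their own pace and stop on an object; "force" is the grip in N (left out, the last holds). Time passes only in rows, so rows that do not move let the fingers close. It gives the time, the measured TCP pose, the force and the opening at its end, in the units of the state.
- sense(): the state, without advancing time (a new reading comes with each control period).
- capture(name): name is "side" or "top" or "wrist"; returns the picture (400x640x3 uint8, red, green, blue); there is no depth.
- calibration(name): a dict with "mtx" (3x3 intrinsics, pixels), "dist" ([k1, k2, p1, p2, k3] as OpenCV has them; the pictures are not rectified), "position" and "orientation" of the camera in the world. Camera axes: x right, y up, looking along -z (the intrinsics and any distortion apply to the point x, -y, -z); pixel columns grow to the right and rows downward; lengths in mm; the calibration is good to about 2 mm. A picture is of the moment at which its call begins: read the wrist's pose just before it. calibration takes no time and is no camera call; for the wrist camera it gives the pose at the moment of the call.
- close_job(): hands the job in, once; it reports no verdict.
Trained networks look in the newest picture that a camera, given by its name, has taken for a name from the list of things; names that differ only in an ending like _2 or _b are one class to them, and where a whole thing is asked for, a point or a joint stands for the part that bears it (a point fixed in the world has none). Each returns a list of dicts, best first, with "confidence" (0 to 1); they miss things now and then, are a little off and sometimes report something else, mostly with a low value. They report only what shows in the picture. A call takes as long as a camera call. They do not tell look-alikes from the thing itself.
- recognise(thing, camera): "point" ([column, row] as shares, 0 to 1, of the picture: columns of its width, rows of its height, amid what is visible of it).
- masks_of(thing, camera): "region" (400x640 bool, what is visible of it) and "point" ([column, row] as shares, 0 to 1, of the picture: columns of its width, rows of its height, amid what is visible of it).
The state is a dict: "t": time; "q": joint angles; "joint_vel": joint speeds; "tau": joint torques, N m; "tcp_pos": TCP position; "orientation": TCP orientation; "contact_force": force on the tool from outside, world axes, zero at the start; "ft_torque": the same for the moment, N m; "finger_gap": opening from 0.0 (shut) to 1.0 (fully open).
Only numpy, scipy, OpenCV 4.12 (cv2) and the standard library are available. Lean on these libraries where they do the work, as an engineer would, in place of code of your own. Each camera call takes 0.05 s, during which the arm holds its last target. There are 200 camera calls.

## Task

Lift the lid off the round tin by its knob and set it down flat, knob up, on the bench without dropping it. Then take out the hook carrier with its piston, hook it over the horizontal rail a good hand's breadth (100 mm or more) to either side of the pointer, and slide it along the rail, not lifting it off again, until the hook lines up with the pointer. Leave it hanging freely and do not disturb the pistons, bottle and scraper on the bench.

Things in the scene. Friction and masses are not known exactly. Their poses are not given: they have to be found in the camera images.
- tin: Round open aluminium tin fixed to the bench, outer diameter 170, height 148, wall 3, inner floor 4 above its underside. Origin: centre of its underside on the bench. The carrier stands upright in it, under the lid.
- lid: Loose aluminium lid, 0.3 kg: disc of diameter 180, 4 thick (6 to 10 above the origin) over a plug of diameter 144, 6 deep, loose in the tin's mouth (inner diameter 164). Origin: centre of the plug's underside, z up: height 0 when flat on the bench, 142 on the tin. The bench between robot and rail (lid centre near x 0.40, y 0.08 to 0.18) is clear for it.
- lid_knob (a point): Centre of the lid's black cylindrical knob, diameter 26, 22 tall (neck of diameter 16 below it), 34 above the lid's origin, 24 above the lid's top face.
- carrier: Dark steel hook with a bright steel piston fixed under it: one rigid loose body, 0.25 to 0.45 kg, 134 tall, balanced under the hook. Origin: centre of the piston's underside, z up. Above the origin: piston (diameter 48) 0 to 36, foot plate to 42, then stem and hook. The hook's mouth opens to its +x, which at the start points away from the robot (yaw within 0.7 rad).
- carrier_seat (a point): 84 above the carrier's origin: the rail's axis lies here when the hook is seated. Hook: stem at x -24 to -32, 14 wide; roof an inverted V, inner apex 7 above this point, spanning to x +24; there a tip (x 24 to 32) reaches down to 14 below this point. Foot plate's top is 42 below it. So the rail enters sideways (from +x) 28 below this point, 8 free above and below; then lower the carrier 28.
- carrier_grip (a point): Grip point 120 above the carrier's origin (36 above the seat), in the upright flat tab on top of the hook: 10 thick along the carrier's y, 30 long along its x, from 100 to 134 above the origin. In the tin the tab's top is 10 below the tin's rim.
- rail: Fixed horizontal steel rail: round bar of diameter 12 along its own y, 400 long, axis 200 above the bench, on a post at each end. Origin: on the bench under its middle.
- rail_mid (a point): Middle of the rail's bar, on its axis; y along the bar, x across it (roughly away from the robot), z up.
- pointer: Fixed marking stand on the far side of the rail: round foot of diameter 48, thin rod, and at 200 height a horizontal tapered pin, square to the rail, that points at it. Origin: centre of its foot, 90 beyond the rail's axis, at most 80 from the rail's middle along the rail.
- pointer_tip (a point): Tip of the pointer's pin, 48 from the rail's axis, on its far side and at its height; axes parallel to the rail's. The hook lines up when its seat has the same place along the rail as this point.
- piston0: Loose bright steel piston, diameter 48, 45 tall, standing on the bench under the rail; not to be disturbed. Origin: centre of its underside.
- piston1: Loose bright steel piston, diameter 48, 45 tall, standing on the bench under the rail; not to be disturbed. Origin: centre of its underside.
- piston2: Loose bright steel piston, diameter 48, 45 tall, standing on the bench under the rail; not to be disturbed. Origin: centre of its underside.
- oil_bottle: Loose white bottle, diameter 56, 150 tall, beyond the tin; not to be disturbed. Origin: centre of its underside.
- scraper: Loose screwdriver-like scraper, about 200 long, lying on the bench beyond the tin; not to be disturbed. Origin: underside of its middle.
There are look-alikes about, which are no part of the job. What is shaped like the lid but purple is not meant. Leave any blue look-alike of the pointer alone.

How it is judged (in metres and radians):
On the way, in this order (a step that is already met when the one before it is completed fails the run):
1. the lid lies flat on the bench, knob up, let go (height (world z) of lid below 0.008 m and angle between lid's own z axis and vertical below 0.08 rad and linear speed of lid below 0.02 m/s and contact force between lid and the fingers below 0.1 N), for 0.2 s.
2. the carrier hangs on the rail, 80 mm or more from the pointer along the rail (x of carrier_seat in the frame of rail_mid between -0.008 and 0.008 m and z of carrier_seat in the frame of rail_mid between -0.01 and 0.01 m and contact force between carrier and rail above 0.3 N and angle between carrier's own z axis and vertical below 0.2 rad and (y of carrier_seat in the frame of pointer_tip above 0.08 m or y of carrier_seat in the frame of pointer_tip below -0.08 m)), for 0.2 s.
3. the carrier hangs on the rail in line with the pointer (x of carrier_seat in the frame of rail_mid between -0.008 and 0.008 m and z of carrier_seat in the frame of rail_mid between -0.01 and 0.01 m and contact force between carrier and rail above 0.3 N and angle between carrier's own z axis and vertical below 0.2 rad and y of carrier_seat in the frame of pointer_tip between -0.008 and 0.008 m), for 0.2 s.
At the end, for the whole second after the job is handed in: The carrier hangs on the rail by its hook, at rest and upright within 0.2 rad, its seat within 8 mm across and 10 mm in height of the rail's axis and within 8 mm of the pointer along the rail; the lid lies flat on the bench, knob up, at rest (all of step 3 and height (world z) of lid below 0.008 m and angle between lid's own z axis and vertical below 0.08 rad and linear speed of carrier below 0.05 m/s and linear speed of lid below 0.02 m/s); the robot touches nothing.
It fails at once if the hook is put onto or lifted off the rail within 60 mm of the pointer instead of being slid there (y of carrier_seat in the frame of pointer_tip between -0.06 and 0.06 m and x of carrier_seat in the frame of rail_mid between -0.02 and 0.02 m and z of carrier_seat in the frame of rail_mid between 0.015 and 0.06 m).
It fails at once if the lid is dropped onto the bench (faster than 0.6 m/s within 40 mm of it) (height (world z) of lid below 0.04 m and linear speed of lid above 0.6 m/s).
It fails at once if a piston, the bottle or the scraper is moved more than 25 mm (distance of any of piston0, piston1, piston2, oil_bottle, scraper from where it was at the start of the episode above 0.025 m).
It also fails if it takes over 64 s, if anything falls off the work surface, if the arm or the gripper's body presses on something with over 40 N, if the wrist force passes 120 N, or if a joint passes its speed limit or range.

## Working session

There is one attempt and no reset: what is moved stays moved. The work goes in short steps, Python scripts to look and compute and a tool call to move; the robot and the scene stay as the last step left them, time stands still between calls to the robot, and variables do not carry over. Pictures are saved under pics/ and viewed, about 8 in all and at most 12, crops included, and the job is handed in when it is done.

Besides the shell and the picture viewer there is one more tool, called after "Emit:" as name(argument=value, ...), one argument or row to a line, values as JSON. move_arm: Moves the arm, as the interface text tells. Its arguments: {"type":"object","properties":{"series":{"type":"array","items":{"type":"array","items":{"type":"array","items":{"type":"number"}}}},"force":{"type":"number"}},"required":["series"]}

```bash
mkdir -p pics; cat > h.py <<'E'
from workcell import *
import numpy as np, cv2
from scipy.spatial.transform import Rotation as R
def rot(q): return R.from_quat([q[1],q[2],q[3],q[0]]).as_matrix()
def ray(cal,uv):
    p=cv2.undistortPoints(np.array([[uv]],float),np.array(cal['mtx']),np.array(cal['dist']))[0,0]
    d=rot(cal['orientation'])@np.array([p[0],-p[1],-1]); return np.array(cal['position'],float),d/np.linalg.norm(d)
def at_z(cal,uv,z):
    c,d=ray(cal,uv); return c+d*(z-c[2])/d[2]
def tri(*rs):
    A=sum(np.eye(3)-np.outer(d,d) for c,d in rs); b=sum((np.eye(3)-np.outer(d,d))@c for c,d in rs)
    return np.linalg.solve(A,b)
def proj(cal,P):
    X=rot(cal['orientation']).T@(np.array(P,float)-cal['position']); 
    return cv2.projectPoints(np.array([[X[0],-X[1],-X[2]]]),np.zeros(3),np.zeros(3),np.array(cal['mtx']),np.array(cal['dist']))[0].ravel()
def px(p): return np.array([p[0]*640,p[1]*400])
def save(n,im): cv2.imwrite(f'pics/{n}.png',im[:,:,::-1])
def loc(): 
    s=sense(); print('t',round(s['t'],2),'tcp',np.round(s['tcp_pos'],1),'F',np.round(s['contact_force'],1),'gap',round(s['finger_gap'],3)); print('axes(cols x,y,z)\n',np.round(rot(s['orientation']),3)); return s
E
python3 - <<'E'
from h import *
np.set_printoptions(suppress=True)
loc()
for c in ('side','top'):
    im=capture(c);save(c+'0',im);k=calibration(c);print(c,np.round(k['position']),np.round(k['dist'],3),np.round(rot(k['orientation'])[:,2],2))
    for t in ('lid','lid_knob','rail','pointer','pointer_tip','rail_mid','piston0','tin','oil_bottle','scraper'):
        print(t,[(np.round(px(r['point'])).tolist(),round(r['confidence'],2)) for r in recognise(t,c)])
a=cv2.imread('pics/side0.png');b=cv2.imread('pics/top0.png');cv2.imwrite('pics/both.png',np.vstack([a,b])[:, :])
E
```

```text
t 0.0 tcp [ 195.1 -592.9  229.9] F [ 0.9  0.3 -0.2] gap 1.0
axes(cols x,y,z)
 [[-0.95  -0.     0.312]
 [-0.312  0.002 -0.95 ]
 [-0.    -1.    -0.002]]
side [ 92. 743. 800.] [-0.057  0.     0.     0.     0.   ] [-0.38  0.71  0.59]
lid [([213.0, 244.0], 0.65), ([371.0, 170.0], 0.64), ([411.0, 208.0], 0.63)]
lid_knob [([373.0, 168.0], 0.83), ([411.0, 211.0], 0.41)]
rail [([211.0, 244.0], 0.75)]
pointer [([233.0, 215.0], 0.8), ([228.0, 251.0], 0.72), ([285.0, 242.0], 0.53)]
pointer_tip [([224.0, 249.0], 0.94), ([233.0, 203.0], 0.64)]
rail_mid []
piston0 [([222.0, 290.0], 0.91), ([256.0, 264.0], 0.81), ([285.0, 245.0], 0.78)]
tin [([366.0, 197.0], 0.97)]
oil_bottle [([286.0, 179.0], 0.91), ([257.0, 263.0], 0.67)]
scraper [([311.0, 167.0], 0.7)]
top [ 406.  -78. 1241.] [0.031 0.    0.    0.    0.   ] [-0.09 -0.    1.  ]
lid [([393.0, 212.0], 0.79), ([397.0, 286.0], 0.77), ([252.0, 164.0], 0.34)]
lid_knob [([397.0, 286.0], 0.97), ([393.0, 214.0], 0.77)]
rail [([230.0, 152.0], 0.71), ([361.0, 128.0], 0.62)]
pointer [([281.0, 115.0], 0.66), ([244.0, 134.0], 0.55)]
pointer_tip [([278.0, 116.0], 0.82), ([243.0, 131.0], 0.78)]
rail_mid [([236.0, 153.0], 0.8)]
piston0 [([252.0, 167.0], 0.69), ([281.0, 175.0], 0.65), ([211.0, 156.0], 0.54), ([393.0, 217.0], 0.44)]
tin [([361.0, 219.0], 0.62)]
oil_bottle [([362.0, 129.0], 0.66)]
scraper []
```

View pics/side0.png

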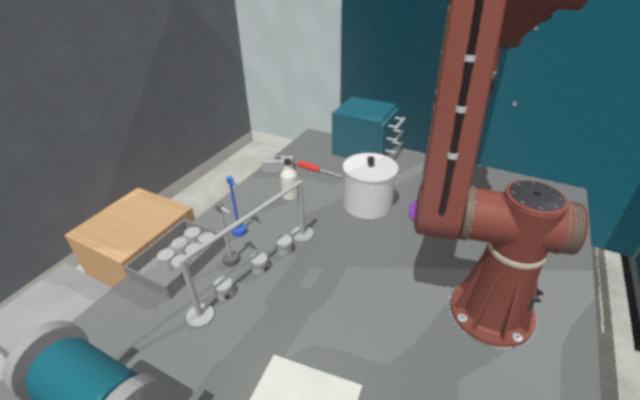

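View pics/top0.png

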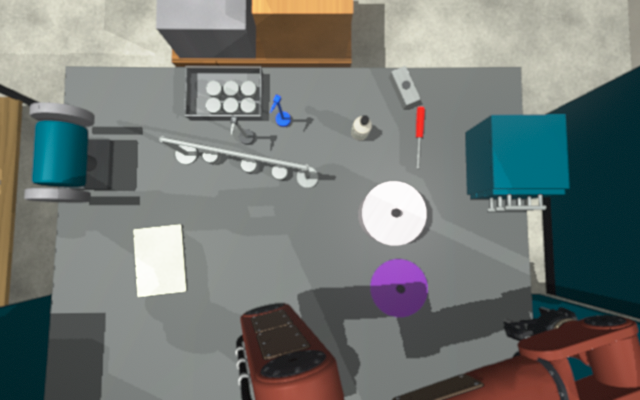

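Top view: white lid's knob is at (397,212), and the purple decoy at (397,287). Rail bar runs from about (162,139) to (315,172). The grey pointer's foot is at about (247,138), and the blue look-alike's foot at (283,119). In the side view the knob is at (371,161), the grey pointer's foot at (231,258) and the blue one at (239,229). I choose the white lid and the grey pointer, and check both in one enlarged crop.

```bash
python3 - <<'E'
from h import *
a=cv2.imread('pics/top0.png')[95:230,140:440];a=cv2.resize(a[:100,:220],None,fx=3.6,fy=3.6,interpolation=cv2.INTER_CUBIC)
b=cv2.imread('pics/side0.png')[150:340,160:420];b=cv2.resize(b,None,fx=1.2*2.5/2.5,fy=1.2) if 0 else cv2.resize(b[20:130,0:240],None,fx=2.1,fy=2.1,interpolation=cv2.INTER_CUBIC)
c=np.zeros((a.shape[0]+b.shape[0],792,3),np.uint8);c[:a.shape[0],:a.shape[1]]=a;c[a.shape[0]:,:b.shape[1]]=b;cv2.imwrite('pics/crop1.png',c);print(a.shape,b.shape)
T=calibration('top');S=calibration('side')
print('knob',tri(ray(T,(397,212.5)),ray(S,(371,161))),at_z(T,(397,212.5),187))
for u in ((163,139),(315,172)): print('rail',at_z(T,u,200))
print('foot',at_z(T,(247,138),3),at_z(S,(231,258),3))
m=masks_of('lid','top')
for x in m:
    ys,xs=np.nonzero(x['region']); (cx,cy),r=cv2.minEnclosingCircle(np.c_[xs,ys].astype(np.float32)); print(cx,cy,r,at_z(T,(cx,cy),152))
E
```

```text
(360, 792, 3) (231, 504, 3)
knob [ 458.45429498 -300.89822403  171.70947912] [ 457.62140477 -297.73849974  187.        ]
rail [658.06458394 342.04901908 200.        ]
rail [567.37657186 -73.71721014 200.        ]
foot [709.81842969 149.13274104   3.        ] [719.95978105 139.14317382   3.        ]
398.3313903808594 287.42791748046875 29.692346572875977 [ 251.66834686 -304.64804135  152.        ]
393.8197937011719 212.378173828125 32.28692626953125 [ 459.6687459  -296.10090335  152.        ]
```

View pics/crop1.png

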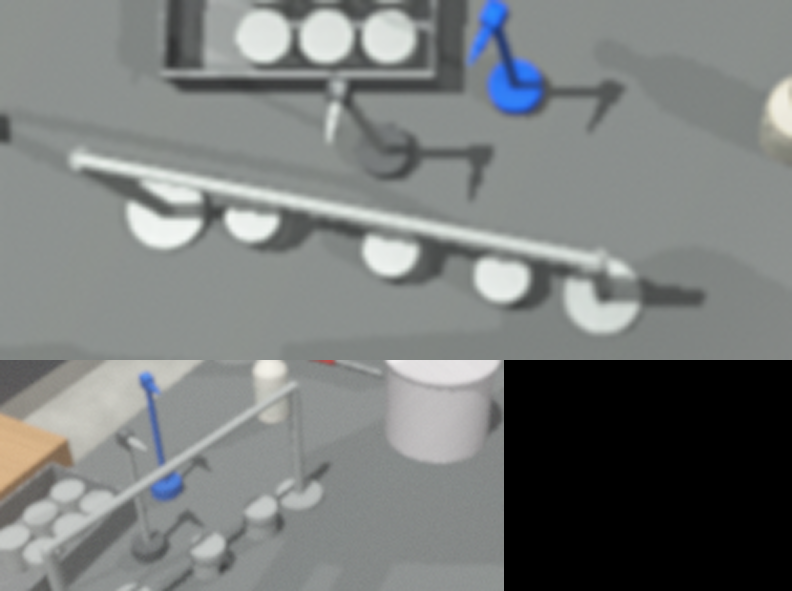

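The crop shows the grey pointer (top view: rod top (234,119), tip (232,134)) and the bright rail from (161,139) to (309,168). The white lid on the tin and the purple and blue decoys are clear.

```bash
python3 - <<'E'
from h import *
np.set_printoptions(suppress=True,precision=1)
T=calibration('top');S=calibration('side')
f=lambda x,y:(140+x/3.6,95+y/3.6)
g=lambda x,y:(160+x/2.1,170+(y-360)/2.1)
a=at_z(T,f(75,159),200);b=at_z(T,f(607,262),200);print('railT',a,b,np.linalg.norm(a-b))
a2=at_z(S,g(48,552),200);b2=at_z(S,g(296,386),200);print('railS',a2,b2)
m=(a+b)/2;y=(a-b)/np.linalg.norm(a-b);x=np.array([y[1],-y[0],0]);print('mid',m,'yaw',np.arctan2(x[1],x[0]))
for n,p in (('rod',at_z(T,f(338,88),200)),('tip',at_z(T,f(331,140),200)),('foot',at_z(T,f(385,150),3)),('rodS',at_z(S,g(125,440),200)),('tipS',at_z(S,g(143,447),200)),('footS',at_z(S,g(149,545),3)),('bluefoot',at_z(T,f(517,87),3))):
    print(n,p,'along',(p-m)@y,'across',(p-m)@x)
for q in ((252,217),(391,250),(502,277)): p=at_z(T,f(*q),45);print('piston',p,(p-m)@y,(p-m)@x)
for q in ((166,213),(602,297)): p=at_z(T,f(*q),3);print('post',p,(p-m)@y,(p-m)@x)
print('bottle',at_z(T,(362,122),150))
E
```

```text
railT [657.6 347.9 200. ] [579.  -56.3 200. ] 411.7409854565856
railS [655.2 346.3 200. ] [578.1 -51.  200. ]
mid [618.3 145.8 200. ] yaw -0.1920042783020697
rod [713.3 149.8 200. ] along 22.018749014572748 across 92.52865687744035
tip [672.9 154.4 200. ] along 18.875390659506188 across 51.92706627835052
foot [714.2 149.4   3. ] along 21.801989631273123 across 93.50604989500141
rodS [710.1 151.5 200. ] along 23.141109545537844 across 89.04977657106437
tipS [680.3 153.1 200. ] along 18.944293119195482 across 59.4873865613451
footS [719.8 139.5   3. ] along 13.205761986084898 across 100.8741474453707
bluefoot [772.7  30.1   3. ] along -84.13935508152218 across 173.65175337006357
piston [644.1 256.5  45. ] 113.60570794999856 4.248167578587221
piston [615.2 135.2  45. ] -11.052841077425931 -0.9891174469788517
piston [591.5  38.3  45. ] -110.64482420414028 -5.751263322751683
post [656.  345.5   3. ] 203.25194094233424 -1.1093463786677709
post [579.9 -47.8   3. ] -197.33734841120614 -0.7390443754609534
bottle [ 720.7 -209.1  150. ]
```

Emit:
move_arm(
  series=[
    [[-0.032, -0.004, -0.018, 0, -1], [-0.032, -0.004, -0.018, 0, -1], [-0.032, -0.004, -0.018, 0, -1], [-0.032, -0.004, -0.018, 0, -1], [-0.032, -0.004, -0.018, 0, -1], [-0.032, -0.004, -0.018, 0, -1], [-0.032, -0.004, -0.018, 0, -1], [-0.032, -0.004, -0.018, 0, -1], [-0.032, -0.004, -0.018, 0, -1], [0, 0, 0, 0, -1]],
  ],
  force=50,
)

```text
t: 1.98
tcp_pos: [426.1, -342.6, 268.5]
orientation: [-0.11, 0.108, -0.698, 0.7]
contact_force: [-0.1, 0.1, 0.6]
finger_gap: 0.996
```

```bash
cat >> h.py <<'E'
def need(P,yaw=None):
    "tool-frame shift (mm) of TCP to world P; turn about tool y in deg so tool z axis lies along world yaw (mod 180)"
    s=sense();M=rot(s['orientation']);d=M.T@(np.array(P,float)-s['tcp_pos']);a=None
    if yaw is not None:
        c=np.arctan2(M[1,2],M[0,2]); a=-((np.degrees(yaw-c)+90)%180-90)
    print('need shift',np.round(d,1),'turn',a)
def wcap(n):
    im=capture('wrist');k=calibration('wrist');save(n,im);return im,k
E
python3 - <<'E'
from h import *
try: print('off',grip_point_offset)
except Exception as e: print(e)
k=calibration('wrist'); s=loc(); print(np.round(sense()['q'],2),k['position'],rot(k['orientation']).round(2))
im,k=wcap('w1')
for t in ('lid_knob','lid'): print(t,[(px(r['point']).round(1),round(r['confidence'],2),at_z(k,px(r['point']),180 if 'k' in t else 152).round(1)) for r in recognise(t,'wrist')])
E
```

```text
off 18.700000000000003
t 1.98 tcp [ 426.1 -342.6  268.5] F [-0.1  0.1  0.6] gap 0.996
axes(cols x,y,z)
 [[-0.953  0.003  0.304]
 [-0.304 -0.002 -0.953]
 [-0.002 -1.     0.003]]
[-0.81  0.02  1.76  0.    1.36  0.46] [ 501.39273712 -316.73434556  410.6267386 ] [[ 0.3   0.91  0.29]
 [-0.95  0.29  0.1 ]
 [ 0.   -0.31  0.95]]
lid_knob [(array([277. , 131.3]), 0.78, array([ 469.3, -297.5,  180. ]))]
lid [(array([275. , 131.1]), 0.93, array([ 465.3, -293.4,  152. ])), (array([276.8, 284.6]), 0.89, array([ 326.6, -332.4,  152. ]))]
```

View pics/w1.png

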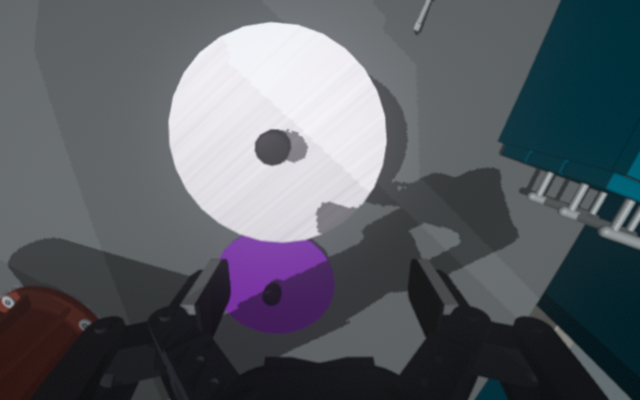

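```bash
python3 - <<'E'
from h import *
im,k=wcap('w1b')
for r in masks_of('lid','wrist')+masks_of('lid_knob','wrist'):
    ys,xs=np.nonzero(r['region']); print(xs.min(),xs.max(),ys.min(),ys.max(),len(xs))
    c=max(cv2.findContours(r['region'].astype(np.uint8),0,1)[0],key=len)[:,0]
    P=np.array([at_z(k,p,152)[:2] for p in c]);(cx,cy),rr=cv2.minEnclosingCircle(P.astype(np.float32));print(cx,cy,rr)
print(proj(k,(458.5,-298,187)),proj(k,(458.5,-298,165)),proj(k,(458.5,-298,152)))
E
```

```text
216 332 231 329 8758
326.4613342285156 -329.4747619628906 57.89735794067383
163 382 14 237 38487
457.69866943359375 -295.5996398925781 90.15068054199219
163 382 14 236 38408
458.1736145019531 -295.5718078613281 90.11101531982422
216 332 231 330 8761
326.1948547363281 -329.42401123046875 57.873130798339844
[268.92180568 142.35386667] [273.14166766 138.42812578] [275.3085034  136.41381797]
```

Wrist view: white lid disc centred at about (275,131), knob at (272,147), purple decoy at (275,285). The circle fit gives radius 90 at (458,-296), which agrees with the top camera.

```bash
python3 - <<'E'
from h import *
need((458.5,-297,158))
E
```

```text
need shift [-51.2 108.6 -37.9] turn None
```

Emit:
move_arm(
  series=[
    [[-0.026, 0.01, -0.019, 0, -1], [-0.025, 0.02, -0.018, 0, -1], [0, 0.02, 0, 0, -1], [0, 0, 0, 0, -1]],
  ],
)

```text
t: 2.62
tcp_pos: [457.0, -303.6, 216.4]
orientation: [-0.101, 0.101, -0.697, 0.702]
contact_force: [-1.2, 0.4, -1.5]
finger_gap: 1.001
```

```bash
python3 - <<'E'
from h import *
need((458.5,-297,158))
im,k=wcap('w2')
for r in masks_of('lid','wrist')[:1]:
    c=max(cv2.findContours(r['region'].astype(np.uint8),0,1)[0],key=len)[:,0]
    P=np.array([at_z(k,p,152)[:2] for p in c]);print(cv2.minEnclosingCircle(P.astype(np.float32)))
g=im.mean(2)<75; n,l,st,ce=cv2.connectedComponentsWithStats(g.astype(np.uint8)); p=proj(k,(458.5,-297,187));print(p)
for i in range(1,n):
    if st[i][4]>200: print(st[i],ce[i],at_z(k,ce[i],182))
E
```

```text
need shift [-3.4 58.3 -6.4] turn None
((354.0997619628906, -312.32757568359375), 53.39940643310547)
[309.34271162 232.41438505]
[108   0  92  26 973] [163.70914697   9.09352518] [ 554.91357195 -191.81623922  182.        ]
[  536     0   104   262 15886] [602.18746066 136.46928113] [ 563.53037008 -448.14194957  182.        ]
[    0   118   610   282 60109] [304.11489128 333.01988055] [ 380.89656393 -314.99729847  182.        ]
[ 288  202   40   46 1469] [307.94758339 225.10687543] [ 460.80739824 -295.3551677   182.        ]
[ 574  253   66  147 5328] [616.53021772 328.66066066] [ 442.66537403 -543.14723551  182.        ]
```

Emit:
move_arm(
  series=[
    [[-0.005, 0.005, -0.008, 0, -1], [0, 0.015, 0, 0, -1], [0, 0.02, 0, 0, -1], [0, 0.015, 0, 0, -1], [0, 0.005, 0, 0, -1], [0, 0, 0, 0, 1], [0, 0, 0, 0, 1], [0, 0, 0, 0, 1], [0, 0, 0, 0, 1], [0, 0, 0, 0, 1]],
  ],
  force=50,
)

```text
t: 3.55
tcp_pos: [464.6, -303.2, 171.2]
orientation: [-0.102, 0.091, -0.693, 0.708]
contact_force: [-5.5, 18.4, 8.2]
finger_gap: 0.302
```

```bash
python3 - <<'E'
from h import *
loc()
E
```

```text
t 3.55 tcp [ 464.6 -303.2  171.2] F [-5.5 18.4  8.2] gap 0.302
axes(cols x,y,z)
 [[-0.963  0.019  0.27 ]
 [-0.271 -0.018 -0.962]
 [-0.014 -1.     0.023]]
```

Emit:
move_arm(
  series=[
    [[0, 0, 0, 0, -1], [0, 0, 0, 0, -1], [0, 0, 0, 0, -1], [0, 0, 0, 0, -1], [0, 0, 0, 0, -1]],
  ],
)

```text
t: 3.97
tcp_pos: [466.3, -305.1, 174.1]
orientation: [-0.104, 0.09, -0.691, 0.71]
contact_force: [0.7, 0.5, -1.0]
finger_gap: 0.981
```

```bash
python3 - <<'E'
from h import *
loc();need((459,-297,158))
im,k=wcap('w3')
print([(px(r['point']).round(1),round(r['confidence'],2),at_z(k,px(r['point']),180).round(1)) for r in recognise('lid_knob','wrist')],proj(k,(459,-297,182)))
E
```

```text
t 3.97 tcp [ 466.3 -305.1  174.1] F [ 0.7  0.5 -1. ] gap 0.981
axes(cols x,y,z)
 [[-0.962  0.024  0.271]
 [-0.272 -0.024 -0.962]
 [-0.017 -0.999  0.03 ]]
need shift [  5.1  15.7 -10.2] turn None
[(array([239.3, 361.8]), 0.78, array([ 398. , -276.9,  180. ])), (array([311.8, 218.4]), 0.57, array([ 490.3, -293.4,  180. ]))] [302.12095408 279.10083522]
```

View pics/w3.png

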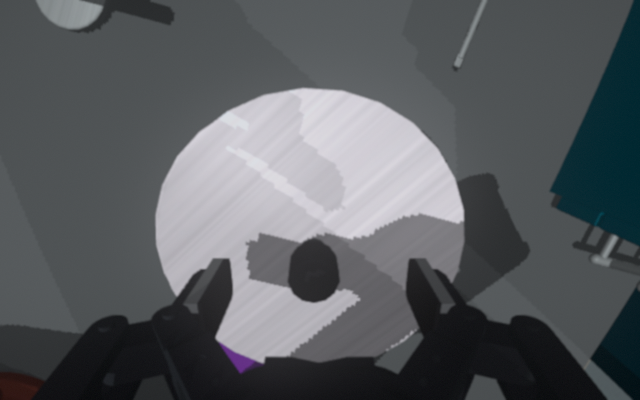

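Knob at (314,270), between the open fingers; the lid is still seated in the tin.

```bash
python3 - <<'E'
from h import *
k=calibration('wrist'); p=at_z(k,(314,270),180);print(p); need((p[0],p[1],158))
E
```

```text
[ 464.24292962 -301.49363977  180.        ]
need shift [ 1.3 15.9 -4.4] turn None
```

Emit:
move_arm(
  series=[
    [[0.001, 0.006, -0.004, 0, -1], [0, 0.006, 0, 0, -1], [0, 0.005, 0, 0, -1], [0, 0.002, 0, 0, -1], [0, 0, 0, 0, -1]],
  ],
)

```text
t: 4.48
tcp_pos: [464.1, -301.3, 152.1]
orientation: [-0.104, 0.09, -0.691, 0.71]
contact_force: [-0.1, -0.2, 0.7]
finger_gap: 1.003
```

```bash
python3 - <<'E'
from h import *
loc();need((463,-300.5,158))
im,k=wcap('w4');g=(im.mean(2)<60)[:300,240:400]; n,l,st,ce=cv2.connectedComponentsWithStats(g.astype(np.uint8))
for i in range(1,n):
    if st[i][4]>200: print(st[i],ce[i]+[240,0],at_z(k,ce[i]+[240,0],180))
E
```

```text
t 4.48 tcp [ 464.1 -301.3  152.1] F [-0.1 -0.2  0.7] gap 1.003
axes(cols x,y,z)
 [[-0.962  0.023  0.271]
 [-0.271 -0.023 -0.962]
 [-0.016 -0.999  0.029]]
need shift [ 0.7 -5.9 -0.9] turn None
[  55  255   59   45 2036] [323.02062868 280.6262279 ] [ 470.03860703 -299.19790715  180.        ]
```

Emit:
move_arm(
  series=[
    [[0, -0.006, 0, 0, -1], [0, 0, 0, 0, -1], [0, 0, 0, 0, 0], [0, 0, 0, 0, 1], [0, 0, 0, 0, 1], [0, 0, 0, 0, 1], [0, 0, 0, 0, 1], [0, 0, 0, 0, 1], [0, 0, 0, 0, 1]],
  ],
  force=50,
)

```text
t: 5.28
tcp_pos: [464.8, -302.2, 160.4]
orientation: [-0.104, 0.089, -0.69, 0.71]
contact_force: [0.4, -0.7, -1.7]
finger_gap: 0.286
```

Emit:
move_arm(
  series=[
    [[0, -0.01, 0, 0, 1], [0, -0.02, 0, 0, 1], [0, -0.03, 0, 0, 1], [0, -0.02, 0, 0, 1], [0, 0, 0, 0, 1]],
  ],
)

```text
t: 5.7
tcp_pos: [458.6, -296.5, 237.6]
orientation: [-0.101, 0.093, -0.695, 0.706]
contact_force: [0.7, -1.1, -2.5]
finger_gap: 0.285
```

```bash
python3 - <<'E'
from h import *
loc();need((400,130,200))
capture('top'); capture('side');T=calibration('side')
print([(px(r['point']).round(1),round(r['confidence'],2)) for r in recognise('lid','side')])
im,k=wcap('w5')
E
```

```text
t 5.7 tcp [ 458.6 -296.5  237.6] F [ 0.7 -1.1 -2.5] gap 0.285
axes(cols x,y,z)
 [[-0.963  0.013  0.271]
 [-0.271 -0.015 -0.962]
 [-0.008 -1.     0.018]]
need shift [ -58.9   30.4 -427.1] turn None
[(array([373.4, 148.2]), 0.79), (array([417.7, 210.2]), 0.7), (array([209. , 244.2]), 0.7)]
```

View pics/w5.png

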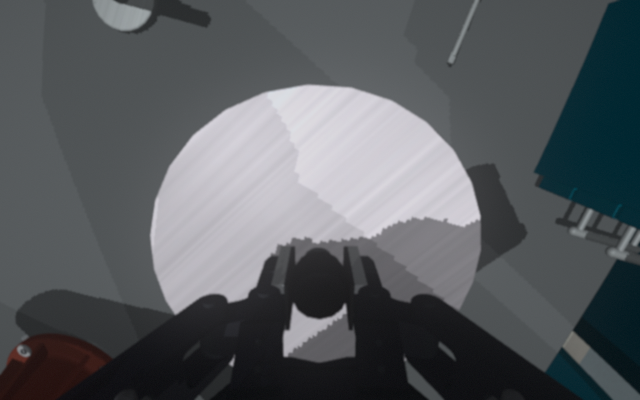

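Lid is held at the knob (about 3 N down) and lifted clear of the tin. Moving it to the clear area.

Emit:
move_arm(
  series=[
    [[-0.003, 0, -0.02, 0, 1], [-0.005, 0, -0.036, 0, 1], [-0.005, 0, -0.036, 0, 1], [-0.005, 0, -0.036, 0, 1], [-0.005, 0, -0.036, 0, 1], [-0.005, 0, -0.036, 0, 1], [-0.005, 0, -0.036, 0, 1], [-0.005, 0, -0.036, 0, 1], [-0.005, 0, -0.036, 0, 1], [-0.005, 0, -0.036, 0, 1]],
  ],
)

```text
t: 6.73
tcp_pos: [397.2, 59.8, 208.7]
orientation: [0.083, -0.1, 0.702, -0.7]
contact_force: [1.9, -0.2, -3.6]
finger_gap: 0.287
```

Emit:
move_arm(
  series=[
    [[-0.005, 0, -0.03, 0, 1], [-0.003, 0.0, -0.018, 0, 1], [0, 0.02, 0, 0, 1], [0, 0.03, 0, 0, 1], [0, 0.03, 0, 0, 1], [0, 0.03, 0, 0, 1], [0, 0.015, 0, 0, 1], [0, 0, 0, 0, 1]],
  ],
)

```text
t: 7.4
tcp_pos: [376.4, 119.1, 68.8]
orientation: [0.082, -0.11, 0.703, -0.698]
contact_force: [-0.6, 0.3, -3.4]
finger_gap: 0.288
```

```bash
python3 - <<'E'
from h import *
loc();need((400,130,15))
E
```

```text
t 7.4 tcp [376.4 119.1  68.8] F [-0.6  0.3 -3.4] gap 0.288
axes(cols x,y,z)
 [[-0.962 -0.04   0.269]
 [-0.269  0.003 -0.963]
 [ 0.038 -0.999 -0.013]]
need shift [-27.7  52.8  -3.5] turn None
```

Emit:
move_arm(
  series=[
    [[-0.012, 0.01, -0.001, 0, 1], [-0.012, 0.012, -0.001, 0, 1], [0, 0.007, 0, 0, 1], [0, 0.004, 0, 0, 1], [0, 0, 0, 0, 1], [0, 0, 0, 0, 1]],
  ],
)

```text
t: 7.9
tcp_pos: [392.1, 126.6, 30.3]
orientation: [0.078, -0.115, 0.703, -0.698]
contact_force: [0.4, -0.8, -3.0]
finger_gap: 0.282
```

```bash
python3 - <<'E'
from h import *
loc();need((400,130,18.5))
E
```

```text
t 7.9 tcp [392.1 126.6  30.3] F [ 0.4 -0.8 -3. ] gap 0.282
axes(cols x,y,z)
 [[-0.962 -0.053  0.269]
 [-0.269  0.    -0.963]
 [ 0.051 -0.999 -0.015]]
need shift [-9.1 11.4 -1. ] turn None
```

Emit:
move_arm(
  series=[
    [[0, 0.004, 0, 0, 1], [0, 0.003, 0, 0, 1], [0, 0.002, 0, 0, 1], [0, 0, 0, 0, 1]],
  ],
)

```text
t: 8.23
tcp_pos: [392.7, 126.5, 23.0]
orientation: [0.079, -0.113, 0.703, -0.698]
contact_force: [-0.6, 0.8, -2.3]
finger_gap: 0.286
```

Emit:
move_arm(
  series=[
    [[0, 0.003, 0, 0, 1], [0, 0.002, 0, 0, 1], [0, 0, 0, 0, 1]],
  ],
)

```text
t: 8.48
tcp_pos: [392.8, 127.6, 19.9]
orientation: [0.079, -0.113, 0.704, -0.697]
contact_force: [-1.9, 0.0, 2.7]
finger_gap: 0.286
```

Emit:
move_arm(
  series=[
    [[0, 0.002, 0, 0, 1], [0, 0, 0, 0, 0.2], [0, 0, 0, 0, -0.2], [0, 0, 0, 0, -1], [0, 0, 0, 0, -1], [0, 0, 0, 0, -1], [0, 0, 0, 0, -1]],
  ],
)

```text
t: 9.07
tcp_pos: [395.6, 128.0, 19.7]
orientation: [0.081, -0.111, 0.704, -0.697]
contact_force: [-0.4, -0.0, 0.1]
finger_gap: 1.002
```

Emit:
move_arm(
  series=[
    [[0, -0.01, 0, 0, -1], [0, -0.03, 0, 0, -1], [0, -0.04, 0, 0, -1], [0, -0.04, 0, 0, -1], [0, -0.04, 0, 0, -1], [0, -0.04, 0, 0, -1], [0, -0.02, 0, 0, -1], [0, 0, 0, 0, -1]],
  ],
)

```text
t: 9.73
tcp_pos: [402.4, 126.4, 251.8]
orientation: [0.078, -0.113, 0.703, -0.697]
contact_force: [0.5, -0.5, 0.6]
finger_gap: 1.001
```

```bash
python3 - <<'E'
from h import *
loc();k=calibration('wrist')
im,k=wcap('w6')
for r in masks_of('lid','wrist')[:2]:
    c=max(cv2.findContours(r['region'].astype(np.uint8),0,1)[0],key=len)[:,0]
    P=np.array([at_z(k,p,10)[:2] for p in c]);print(r['confidence'],cv2.minEnclosingCircle(P.astype(np.float32)))
need((430,-290,300)); need((390,-270,300))
E
```

```text
t 9.73 tcp [402.4 126.4 251.8] F [ 0.5 -0.5  0.6] gap 1.001
axes(cols x,y,z)
 [[-0.962 -0.05   0.268]
 [-0.268  0.002 -0.963]
 [ 0.047 -0.999 -0.015]]
0.75 ((388.5113525390625, 128.22463989257812), 90.26808166503906)
0.69 ((234.56100463867188, -329.4517822265625), 92.64954376220703)
need shift [ 85.9 -54.6 408. ] turn None
need shift [119.  -52.3 378. ] turn None
```

View pics/w6.png

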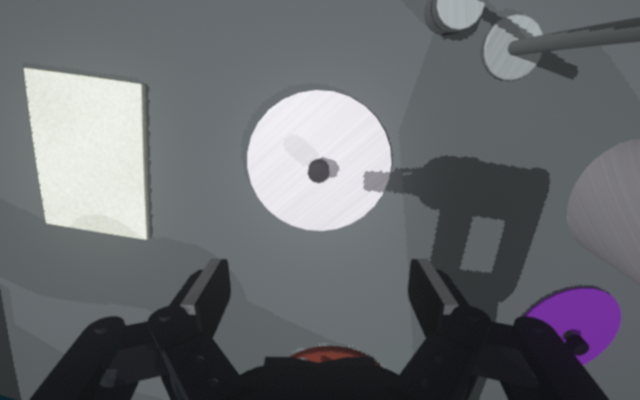

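Wrist view: the white lid lies flat, knob up at (318,170), fitted radius 90 at (388,128). The tin is at right (600,190). Going back above the tin.

Emit:
move_arm(
  series=[
    [[0.004, -0.004, 0.02, 0, -1], [0.008, -0.004, 0.038, 0, -1], [0.008, -0.004, 0.038, 0, -1], [0.008, -0.004, 0.038, 0, -1], [0.008, -0.004, 0.038, 0, -1], [0.008, -0.004, 0.038, 0, -1], [0.008, -0.004, 0.038, 0, -1], [0.008, -0.004, 0.038, 0, -1], [0.008, -0.004, 0.038, 0, -1], [0.008, -0.004, 0.038, 0, -1]],
  ],
)

```text
t: 10.67
tcp_pos: [412.3, -246.4, 255.6]
orientation: [0.067, -0.135, 0.712, -0.686]
contact_force: [0.5, 0.7, 0.4]
finger_gap: 1.004
```

Emit:
move_arm(
  series=[
    [[0.008, 0, 0.038, 0, -1], [0.004, 0, 0.02, 0, -1], [0, 0, 0, 0, -1]],
  ],
)

```text
t: 10.92
tcp_pos: [412.2, -312.3, 244.6]
orientation: [0.061, -0.136, 0.715, -0.683]
contact_force: [0.6, 0.2, -0.5]
finger_gap: 0.999
```

```bash
python3 - <<'E'
from h import *
loc()
im,k=wcap('w7')
for t in ('carrier_grip','carrier','carrier_seat','tin'): print(t,[(px(r['point']).round(1),round(r['confidence'],2),at_z(k,px(r['point']),134).round(1)) for r in recognise(t,'wrist')])
for r in masks_of('carrier_grip','wrist')[:1]: ys,xs=np.nonzero(r['region']);print(xs.min(),xs.max(),ys.min(),ys.max())
E
```

```text
t 10.92 tcp [ 412.2 -312.3  244.6] F [ 0.6  0.2 -0.5] gap 0.999
axes(cols x,y,z)
 [[-0.956 -0.111  0.273]
 [-0.278  0.029 -0.96 ]
 [ 0.099 -0.993 -0.059]]
carrier_grip [(array([316.9, 121.1]), 0.56, array([ 459.5, -286.8,  134. ]))]
carrier [(array([318.8, 117.8]), 0.97, array([ 462.3, -287.5,  134. ]))]
carrier_seat [(array([319.6, 121.2]), 0.79, array([ 460. , -288.8,  134. ]))]
tin [(array([343.5, 102.8]), 0.6, array([ 478.2, -302.3,  134. ]))]
297 341 84 157
```

View pics/w7.png

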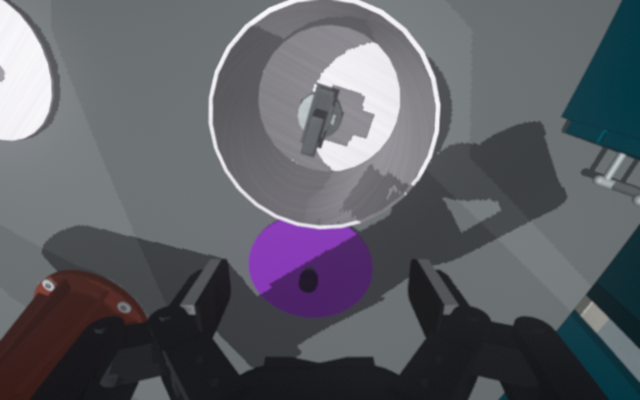

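Tin is open, carrier visible: the hook/tab runs from (311,155) to (327,86), with the piston under it at about (320,113). The tool has drifted about 0.11 rad in tilt, so I'll watch that. Working out the carrier's axis.

```bash
python3 - <<'E'
from h import *
np.set_printoptions(suppress=True,precision=3)
im,k=wcap('w8');s=sense();print(s['q'])
r=masks_of('carrier','wrist')[0]['region'];ys,xs=np.nonzero(r)
for z in (124,138):
    P=np.array([at_z(k,p,z)[:2] for p in zip(xs,ys)]);m=P.mean(0);w,v=np.linalg.eigh(np.cov((P-m).T));d=v[:,1]*np.sign(v[0,1]);print('z',z,m,np.arctan2(d[1],d[0]),(P-m)@d.min() if 0 else np.ptp((P-m)@d),np.ptp((P-m)@v[:,0]))
c=cv2.resize(im[70:175,255:390],None,fx=4,fy=4,interpolation=cv2.INTER_CUBIC);
ov=im.copy();ov[r]=ov[r]//2+np.array([0,100,0],np.uint8);c2=cv2.resize(ov[70:175,255:390],None,fx=4,fy=4)[:, :250];save('c8',np.hstack([c,c2]))
E
```

```text
[-0.744  0.039  1.783 -0.054  1.418  0.552]
z 124 [ 461.838 -288.287] -0.035601959929928984 59.10705594540266 35.30367422758934
z 138 [ 464.2  -288.27] -0.03560195992992908 55.89131155549318 33.38296289245825
```

View pics/c8.png

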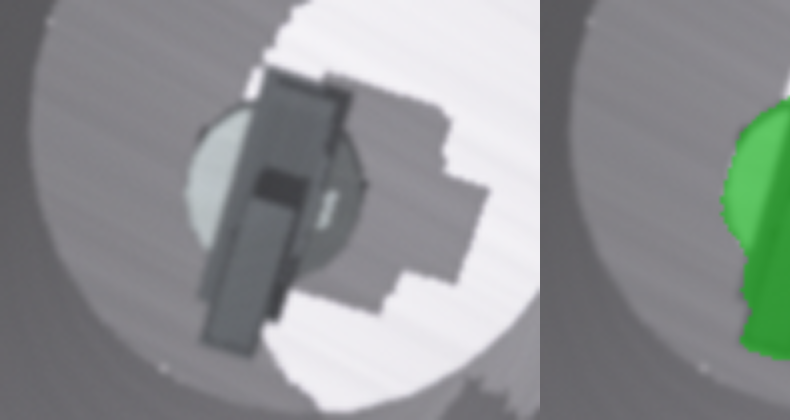

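```bash
python3 - <<'E'
from h import *
k=calibration('wrist')
a=at_z(k,(312.1,157.8),138);b=at_z(k,(323.8,120),138);print(a,b,np.linalg.norm(b-a),(a+b)/2,'yaw',np.arctan2(*(b-a)[[1,0]]))
y=np.arctan2(*(b-a)[[1,0]]);m=(a+b)/2
need((m[0],m[1],190),y+np.pi/2)
E
```

```text
[ 433.25818638 -289.32409705  138.        ] [ 464.74327401 -289.83665253  138.        ] 31.489259384503356 [ 449.00073019 -289.58037479  138.        ] yaw -0.01627787125631043
need shift [-44.1  54.6  -4.9] turn 17.144817449385755
```

Emit:
move_arm(
  series=[
    [[-0.01, 0, -0.001, 5.7, -1], [-0.012, 0.01, -0.001, 5.7, -1], [-0.012, 0.01, 0, 5.7, -1], [-0.008, 0.006, 0, 0, -1], [0, 0, 0, 0, -1], [0, 0, 0, 0, -1]],
  ],
)

```text
t: 11.82
tcp_pos: [455.4, -295.5, 221.1]
orientation: [-0.041, -0.031, 0.713, -0.699]
contact_force: [-0.5, 0.1, 0.3]
finger_gap: 0.999
```

```bash
python3 - <<'E'
from h import *
loc();need((447,-289,106),-0.016+np.pi/2); print(sense()['q'])
im,k=wcap('w9');print(proj(k,(434,-289.3,138)),proj(k,(464,-289.8,138)))
c=cv2.resize(im[130:400,180:480],None,fx=2,fy=2);save('c9',c)
E
```

```text
t 11.82 tcp [ 455.4 -295.5  221.1] F [-0.5  0.1  0.3] gap 0.999
axes(cols x,y,z)
 [[-0.995 -0.102 -0.016]
 [ 0.014  0.021 -1.   ]
 [ 0.103 -0.995 -0.02 ]]
need shift [ -3.4 115.5  -4.1] turn 0.021191992846752328
[-0.67791461  0.11676756  1.75090203 -0.04872118  1.36728082  0.91958196]
[315.08694862 222.20736148] [314.85462016 186.41435382]
```

View pics/c9.png

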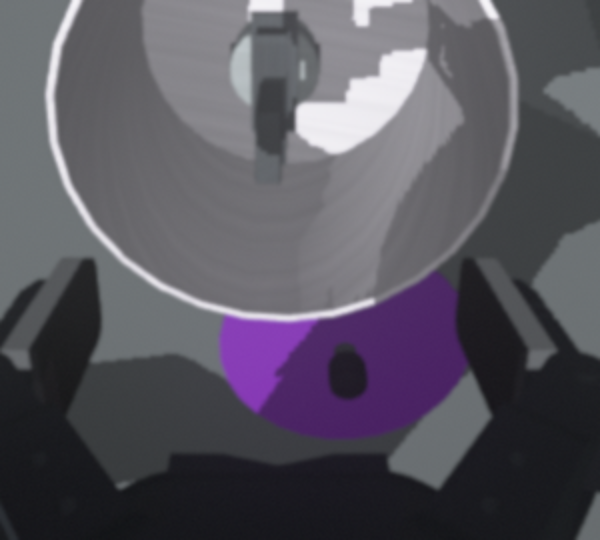

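Tab appears at pixel (314,207), as predicted (315,204), and it is aligned with the jaws. Descending.

Emit:
move_arm(
  series=[
    [[-0.002, 0.01, -0.004, 0, -1], [-0.002, 0.02, 0, 0, -1], [0, 0.02, 0, 0, -1], [0, 0.02, 0, 0, -1], [0, 0.01, 0, 0, -1], [0, 0, 0, 0, -1], [0, 0, 0, 0, -1]],
  ],
)

```text
t: 12.45
tcp_pos: [451.3, -290.4, 140.8]
orientation: [-0.038, -0.031, 0.712, -0.7]
contact_force: [-0.0, -0.7, 0.7]
finger_gap: 0.997
```

```bash
python3 - <<'E'
from h import *
loc();need((447,-289,106),-0.016+np.pi/2)
im,k=wcap('w10');print([(px(r['point']).round(1),round(r['confidence'],2),at_z(k,px(r['point']),130).round(1)) for r in recognise('carrier_grip','wrist')],proj(k,(449,-289.5,138)))
E
```

```text
t 12.45 tcp [ 451.3 -290.4  140.8] F [-0.  -0.7  0.7] gap 0.997
axes(cols x,y,z)
 [[-0.995 -0.097 -0.011]
 [ 0.01   0.017 -1.   ]
 [ 0.097 -0.995 -0.016]]
need shift [ 0.9 35.1 -0.8] turn 0.27199619060911573
[(array([318. , 198.4]), 0.62, array([ 481.9, -288.9,  130. ]))] [319.66265935 262.25749379]
```

Emit:
move_arm(
  series=[
    [[0, 0.014, 0, 0, -1], [0, 0.014, 0, 0, -1], [0, 0.005, 0, 0, -1], [0, 0, 0, 0, -1], [0, 0, 0, 0, 1], [0, 0, 0, 0, 1], [0, 0, 0, 0, 1], [0, 0, 0, 0, 1], [0, 0, 0, 0, 1], [0, 0, 0, 0, 1]],
  ],
  force=80,
)

```text
t: 13.38
tcp_pos: [456.0, -295.8, 119.4]
orientation: [-0.032, -0.024, 0.708, -0.705]
contact_force: [-0.7, 0.9, -0.2]
finger_gap: 0.143
```

Emit:
move_arm(
  series=[
    [[0, 0, 0, 0, 1], [0, 0, 0, 0, 1]],
  ],
)

```text
t: 13.55
tcp_pos: [455.9, -295.5, 119.2]
orientation: [-0.032, -0.024, 0.708, -0.705]
contact_force: [-0.4, 0.5, 0.1]
finger_gap: 0.098
```

```bash
python3 - <<'E'
from h import *
loc()
E
```

```text
t 13.55 tcp [ 455.9 -295.5  119.2] F [-0.4  0.5  0.1] gap 0.098
axes(cols x,y,z)
 [[-0.997 -0.079 -0.011]
 [ 0.01   0.004 -1.   ]
 [ 0.079 -0.997 -0.003]]
```

Emit:
move_arm(
  series=[
    [[0, -0.008, 0, 0, 1], [0, -0.015, 0, 0, 1], [0, -0.025, 0, 0, 1], [0, -0.025, 0, 0, 1], [0, -0.025, 0, 0, 1], [0, -0.025, 0, 0, 1], [0, -0.025, 0, 0, 1], [0, -0.02, 0, 0, 1], [0, -0.01, 0, 0, 1], [0, 0, 0, 0, 1]],
  ],
)

```text
t: 14.38
tcp_pos: [464.4, -291.6, 294.0]
orientation: [-0.039, -0.032, 0.713, -0.7]
contact_force: [0.9, -0.0, -2.7]
finger_gap: 0.092
```

```bash
python3 - <<'E'
from h import *
loc()
im,k=wcap('w11')
for t in ('carrier','carrier_grip'): print([(px(r['point']).round(1),round(r['confidence'],2),at_z(k,px(r['point']),300).round(1)) for r in recognise(t,'wrist')])
capture('side');K=calibration('side')
for t in ('carrier','carrier_grip'):
  print([(px(r['point']).round(1),round(r['confidence'],2)) for r in recognise(t,'side')])
E
```

```text
t 14.38 tcp [ 464.4 -291.6  294. ] F [ 0.9 -0.  -2.7] gap 0.092
axes(cols x,y,z)
 [[-0.995 -0.099 -0.011]
 [ 0.009  0.019 -1.   ]
 [ 0.099 -0.995 -0.018]]
[(array([317.6, 215.5]), 0.86, array([ 494.1, -290.1,  300. ]))]
[(array([317.3, 216.6]), 0.79, array([ 493.6, -289.9,  300. ]))]
[(array([373.3, 150.3]), 0.79)]
[(array([375.3, 150.6]), 0.73)]
```

Emit:
move_arm(
  series=[
    [[-0.003, 0, -0.015, 0, 1], [-0.004, 0, -0.03, 0, 1], [-0.004, 0, -0.035, 0, 1], [-0.004, 0, -0.035, 0, 1], [-0.004, 0, -0.035, 0, 1], [-0.004, 0, -0.035, 0, 1], [-0.004, 0, -0.035, 0, 1], [-0.004, 0, -0.035, 0, 1], [-0.004, 0, -0.03, 0, 1], [-0.002, 0, -0.015, 0, 1]],
  ],
)

```text
t: 15.52
tcp_pos: [497.9, 22.5, 279.3]
orientation: [-0.051, -0.037, 0.716, -0.695]
contact_force: [-0.1, -0.9, -4.7]
finger_gap: 0.09
```

```bash
python3 - <<'E'
from h import *
loc();need((538,67,265),-0.192+np.pi/2);print(sense()['q'])
E
```

```text
t 15.52 tcp [497.9  22.5 279.3] F [-0.1 -0.9 -4.7] gap 0.09
axes(cols x,y,z)
 [[-0.992 -0.124 -0.022]
 [ 0.018  0.032 -0.999]
 [ 0.125 -0.992 -0.029]]
need shift [-40.7  10.7 -44.9] turn 9.729939371455885
[-0.10699999 -0.00920038  1.77358529  0.01824753  1.50435989  1.48178268]
```

Emit:
move_arm(
  series=[
    [[-0.008, 0, -0.015, 5, 1], [-0.01, 0.003, -0.015, 4.7, 1], [-0.01, 0.003, -0.01, 0, 1], [-0.005, 0, -0.005, 0, 1], [0, 0, 0, 0, 1], [0, 0, 0, 0, 1], [0, 0, 0, 0, 1]],
  ],
)

```text
t: 16.1
tcp_pos: [529.9, 72.7, 263.2]
orientation: [-0.116, 0.017, 0.709, -0.696]
contact_force: [-0.4, -0.5, -4.2]
finger_gap: 0.094
```

```bash
python3 - <<'E'
from h import *
loc();need((538,67,260),-0.192+np.pi/2)
im=capture('side');save('s12',im);k=calibration('side');s=sense()
M=rot(s['orientation']);t=np.array(s['tcp_pos'])
for d in ((-7,0,-31),(-7,0,-115),(-7,0,19)): print(proj(k,t+d))
print([(px(r['point']).round(1),round(r['confidence'],2)) for n in ('carrier','carrier_seat') for r in recognise(n,'side')])
c=cv2.resize(im[150:300,140:360],None,fx=3.6,fy=3.6,interpolation=cv2.INTER_CUBIC);save('c12',c)
E
```

```text
t 16.1 tcp [529.9  72.7 263.2] F [-0.4 -0.5 -4.2] gap 0.094
axes(cols x,y,z)
 [[-0.973 -0.137 -0.187]
 [ 0.184  0.031 -0.982]
 [ 0.141 -0.99  -0.005]]
need shift [-9.4  1.9  4.1] turn 0.2315580783989617
[295.18265285 200.71500562]
[296.91582848 226.25405471]
[294.07206366 184.24860718]
[(array([297. , 214.8]), 0.9), (array([299.8, 210.5]), 0.88)]
```

View pics/c12.png

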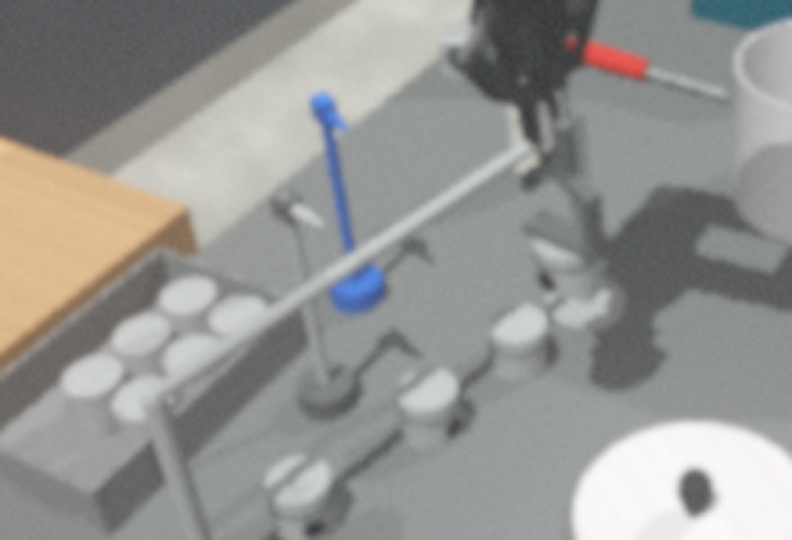

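The side crop shows the carrier held upright near the rail's right end: hook tip at about pixel (287,201), foot plate about (295,214), well clear of the pistons. Checking it with the projected model.

```bash
cat >> h.py <<'E'
RG=np.array([[-.997,-.079,-.011],[.010,.004,-1],[.079,-.997,-.003]]);RG=np.linalg.svd(RG);RG=RG[0]@RG[2]
TG=np.array([455.9,-295.5,119.2]);OFF=np.array([449,-295.5,4.])
def carrier(off=OFF,yaw=-0.016):
    s=sense();D=rot(s['orientation'])@RG.T;C=R.from_euler('z',yaw).as_matrix()
    return D@C, np.array(s['tcp_pos'])+D@(off-TG)
MID=np.array([618.3,147,200.]);RY=-0.192;RX=np.array([np.cos(RY),np.sin(RY),0]);RYv=np.array([-RX[1],RX[0],0])
def railframe(p): d=np.array(p)-MID; return np.round([d@RX,d@RYv,d[2]],1)
E
python3 - <<'E'
from h import *
np.set_printoptions(suppress=True,precision=1)
C,o=carrier();print(C.round(3),o,'seat in rail',railframe(o+C@[0,0,84]))
pts=[]
for z in (0,36):
    pts+=[[24*np.cos(a),24*np.sin(a),z] for a in np.linspace(0,6.28,24)]
pts+=[[x,y,z] for x,z in ((32,70),(24,70),(32,84),(-32,84),(-32,42)) for y in (-7,7)]
for cam in ('side','wrist'):
    im=capture(cam);k=calibration(cam);save(cam+'13',im)
    P=np.array([proj(k,o+C@p) for p in pts]);print(cam,'model bbox',P.min(0),P.max(0),'tip',P[48:52].mean(0),'lowpiston',P[:24].mean(0))
    for r in masks_of('carrier',cam)[:2]:
        ys,xs=np.nonzero(r['region']);print(r['confidence'],'mask bbox',xs.min(),ys.min(),xs.max(),ys.max(),len(xs))
im=cv2.imread('pics/wrist13.png')
for s in np.linspace(-200,200,41):
    q=proj(k,MID+s*RYv+[0,0,6])
    if 0<q[0]<640 and 0<q[1]<400: cv2.circle(im,tuple(int(v) for v in q),1,(0,0,255),-1)
for p in P: cv2.circle(im,tuple(int(v) for v in p),1,(0,255,0),-1)
cv2.imwrite('pics/ov13.png',im)
E
```

```text
[[ 1.   0.2  0.1]
 [-0.2  1.  -0. ]
 [-0.1  0.   1. ]] [516.5  75.2 149.1] seat in rail [-81.1 -90.1  33. ]
side model bbox [284.2 195.9] [308.  232.8] tip [287.8 202.1] lowpiston [298.1 227.1]
wrist model bbox [289.5 165.8] [352.9 285.1] tip [321.7 191.5] lowpiston [321.1 191.2]
0.62 mask bbox 286 168 347 320 5040
```

View pics/ov13.png

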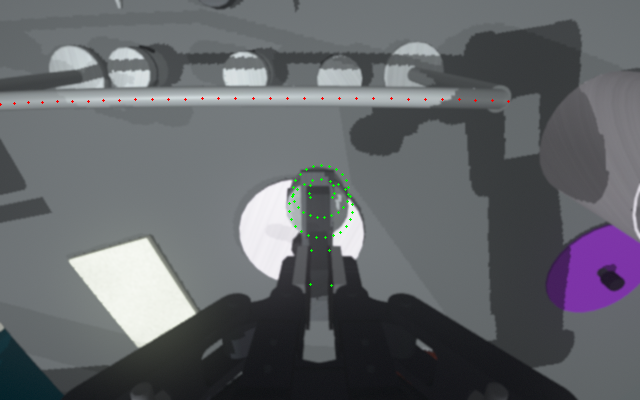

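Wrist overlay: rail (dots along row ~99) and carrier model (around (320,200)) match the picture within about 3 px. The seat is at (-81, -90, +33) in the rail frame. Now advancing onto the rail.

Emit:
move_arm(
  series=[
    [[-0.008, 0.001, 0, 0, 1], [-0.012, -0.001, 0, 0, 1], [-0.012, -0.001, 0, 0, 1], [-0.006, 0, 0, 0, 1], [0, 0, 0, 0, 1], [0, 0, 0, 0, 1]],
  ],
)

```text
t: 16.95
tcp_pos: [570.7, 64.0, 259.7]
orientation: [-0.115, 0.019, 0.709, -0.696]
contact_force: [-0.2, 0.7, -4.9]
finger_gap: 0.093
```

```bash
cat > st.py <<'E'
from h import *
s=loc();C,o=carrier();p=o+C@[0,0,84];print('seat in rail',railframe(p),'tilt z',C[:,2].round(3),'yaw',round(np.arctan2(C[1,0],C[0,0]),3))
M=rot(s['orientation']);print('tool comps of railx,raily,up:',(M.T@RX).round(3),(M.T@RYv).round(3),M[2].round(3))
E
python3 st.py
```

```text
t 16.95 tcp [570.7  64.  259.7] F [-0.2  0.7 -4.9] gap 0.093
axes(cols x,y,z)
 [[-0.973 -0.133 -0.189]
 [ 0.186  0.032 -0.982]
 [ 0.137 -0.991 -0.006]]
seat in rail [-39.6 -90.5  28.9] tilt z [ 0.057 -0.014  0.998] yaw -0.195
tool comps of railx,raily,up: [-0.991 -0.137  0.002] [-0.003  0.005 -1.   ] [ 0.137 -0.991 -0.006]
```

Emit:
move_arm(
  series=[
    [[-0.008, -0.001, 0, 0, 1], [-0.012, -0.001, 0, 0, 1], [-0.012, -0.002, 0, 0, 1], [-0.006, 0, 0, 0, 1], [0, 0, 0, 0, 1], [0, 0, 0, 0, 1]],
  ],
)

```text
t: 17.45
tcp_pos: [609.2, 56.7, 257.6]
orientation: [-0.116, 0.018, 0.709, -0.696]
contact_force: [-0.1, 0.0, -3.9]
finger_gap: 0.093
```

```bash
python3 st.py
```

```text
t 17.45 tcp [609.2  56.7 257.6] F [-0.1  0.  -3.9] gap 0.093
axes(cols x,y,z)
 [[-0.973 -0.136 -0.188]
 [ 0.186  0.032 -0.982]
 [ 0.139 -0.99  -0.006]]
seat in rail [ -0.5 -90.4  26.9] tilt z [ 0.059 -0.014  0.998] yaw -0.194
tool comps of railx,raily,up: [-0.99  -0.139  0.003] [-0.003  0.005 -1.   ] [ 0.139 -0.99  -0.006]
```

Emit:
move_arm(
  series=[
    [[-0.001, 0.006, 0, 0, 1], [-0.001, 0.007, 0, 0, 1], [-0.001, 0.006, 0, 0, 1], [0, 0.002, 0, 0, 1], [0, 0, 0, 0, 1], [0, 0, 0, 0, 1]],
  ],
)

```text
t: 17.95
tcp_pos: [606.6, 57.5, 233.1]
orientation: [-0.117, 0.016, 0.709, -0.696]
contact_force: [1.0, -1.0, -1.0]
finger_gap: 0.093
```

```bash
python3 st.py
```

```text
t 17.95 tcp [606.6  57.5 233.1] F [ 1. -1. -1.] gap 0.093
axes(cols x,y,z)
 [[-0.972 -0.139 -0.187]
 [ 0.185  0.032 -0.982]
 [ 0.143 -0.99  -0.005]]
seat in rail [ -3.3 -90.1   2.4] tilt z [ 0.063 -0.014  0.998] yaw -0.194
tool comps of railx,raily,up: [-0.99  -0.143  0.003] [-0.004  0.005 -1.   ] [ 0.143 -0.99  -0.005]
```

Rail now carries the load (force on the tool fell from 3.9 to 1.0 N). I let go so the hook centres itself, then check.

Emit:
move_arm(
  series=[
    [[0, 0, 0, 0, 0.5], [0, 0, 0, 0, 0.2], [0, 0, 0, 0, 0.2], [0, 0, 0, 0, 0.2], [0, 0, 0, 0, 0.2], [0, 0, 0, 0, 0.2], [0, 0, 0, 0, 0.2], [0, 0, 0, 0, 0.2]],
  ],
)

```text
t: 18.62
tcp_pos: [610.1, 57.7, 241.0]
orientation: [-0.112, 0.02, 0.71, -0.695]
contact_force: [-0.7, -1.1, -1.3]
finger_gap: 0.4
```

```bash
cat > ck.py <<'E'
from h import *
np.set_printoptions(suppress=True,precision=1)
import sys
s=loc(); along=float(sys.argv[1])
C=np.c_[RX,RYv,[0,0,1]];o=MID+along*RYv-[0,0,84]
pts=[]
for z in (0,36):
    pts+=[[24*np.cos(a),24*np.sin(a),z] for a in np.linspace(0,6.28,24)]
pts+=[[x,y,z] for x,z in ((32,70),(32,84),(-32,84),(-32,42)) for y in (-7,7)]
for cam in ('side','wrist','top'):
    im=capture(cam);k=calibration(cam);save(cam+sys.argv[2],im)
    P=np.array([proj(k,o+C@p) for p in pts]);print(cam,'model bbox',P.min(0),P.max(0),'mean/along px per mm',proj(k,o+[0,0,18]),(proj(k,o+10*RYv+[0,0,18])-proj(k,o+[0,0,18]))/10)
    for r in masks_of('carrier',cam)[:1]:
        ys,xs=np.nonzero(r['region']);print(round(r['confidence'],2),'mask bbox',xs.min(),ys.min(),xs.max(),ys.max(),len(xs))
E
python3 ck.py -90 14
```

```text
t 18.62 tcp [610.1  57.7 241. ] F [-0.7 -1.1 -1.3] gap 0.4
axes(cols x,y,z)
 [[-1.  -0.1 -0.2]
 [ 0.2  0.  -1. ]
 [ 0.1 -1.  -0. ]]
side model bbox [263.1 195. ] [285.  229.9] mean/along px per mm [275.5 219.4] [-0.2  0.2]
0.73 mask bbox 264 182 285 228 646
wrist model bbox [291.5 157.3] [352.9 274. ] mean/along px per mm [322.1 191.8] [-1.2 -0. ]
0.82 mask bbox 289 142 350 321 6043
top model bbox [260.4 147.9] [278.4 173.9] mean/along px per mm [269.5 164. ] [-0.3 -0.1]
```

Carrier hangs on the rail at about -89 along it, ~110 from the pointer. Side and wrist masks agree with the model. Re-gripping the tab, lower and centred, to slide.

Emit:
move_arm(
  series=[
    [[0.003, 0.006, 0, 0, 0.2], [0.003, 0.006, 0, 0, 0.2], [0, 0, 0, 0, 0.2], [0, 0, 0, 0, 0.2]],
  ],
)

```text
t: 19.25
tcp_pos: [601.2, 59.4, 227.5]
orientation: [-0.113, 0.019, 0.709, -0.695]
contact_force: [-0.1, -0.1, 0.3]
finger_gap: 0.397
```

```bash
python3 - <<'E'
from h import *
loc(); p=MID-89*RYv; need((p[0]-2,p[1],228),RY+np.pi/2)
E
```

```text
t 19.25 tcp [601.2  59.4 227.5] F [-0.1 -0.1  0.3] gap 0.397
axes(cols x,y,z)
 [[-0.974 -0.13  -0.187]
 [ 0.185  0.032 -0.982]
 [ 0.134 -0.991 -0.007]]
need shift [ 1.9 -0.3  0.1] turn 0.20000742227716728
```

Emit:
move_arm(
  series=[
    [[0, 0, 0, 0, 0.6], [0, 0, 0, 0, 1], [0, 0, 0, 0, 1], [0, 0, 0, 0, 1], [0, 0, 0, 0, 1], [0, 0, 0, 0, 1]],
  ],
  force=25,
)

```text
t: 19.75
tcp_pos: [600.7, 59.5, 226.8]
orientation: [-0.114, 0.019, 0.709, -0.695]
contact_force: [0.1, -0.5, 0.0]
finger_gap: 0.108
```

Emit:
move_arm(
  series=[
    [[0, 0, -0.006, 0, 1], [0, 0, -0.008, 0, 1], [0, 0, -0.008, 0, 1], [0, 0, -0.005, 0, 1], [0, 0, 0, 0, 1], [0, 0, 0, 0, 1]],
  ],
)

```text
t: 20.25
tcp_pos: [607.2, 86.3, 226.3]
orientation: [-0.113, 0.02, 0.707, -0.697]
contact_force: [-0.4, -2.1, -0.7]
finger_gap: 0.112
```

```bash
python3 - <<'E'
from h import *
s=loc(); print('tcp in rail',railframe(s['tcp_pos']))
E
```

```text
t 20.25 tcp [607.2  86.3 226.3] F [-0.4 -2.1 -0.7] gap 0.112
axes(cols x,y,z)
 [[-0.974 -0.13  -0.187]
 [ 0.185  0.026 -0.982]
 [ 0.133 -0.991 -0.002]]
tcp in rail [  0.7 -61.7  26.3]
```

Emit:
move_arm(
  series=[
    [[0, 0, -0.006, 0, 1], [0, 0, -0.009, 0, 1], [0, 0, -0.009, 0, 1], [0, 0, -0.009, 0, 1], [0, 0, -0.005, 0, 1], [0, 0, 0, 0, 1], [0, 0, 0, 0, 1]],
  ],
)

```text
t: 20.83
tcp_pos: [615.4, 127.8, 226.3]
orientation: [-0.112, 0.02, 0.707, -0.698]
contact_force: [1.8, -3.1, -1.1]
finger_gap: 0.108
```

```bash
python3 - <<'E'
from h import *
s=loc(); print('tcp in rail',railframe(s['tcp_pos']))
im,k=wcap('w15')
print('expected tip',proj(k,MID+48*RX+20*RYv),'rail centre',proj(k,MID+20*RYv),'px/mm',(proj(k,MID+48*RX+30*RYv)-proj(k,MID+48*RX+20*RYv))/10)
for n in ('pointer_tip','pointer'):
  for r in recognise(n,'wrist'): P=at_z(k,px(r['point']),200);print(n,px(r['point']).round(1),round(r['confidence'],2),railframe(P))
E
```

```text
t 20.83 tcp [615.4 127.8 226.3] F [ 1.8 -3.1 -1.1] gap 0.108
axes(cols x,y,z)
 [[-0.974 -0.129 -0.186]
 [ 0.185  0.025 -0.982]
 [ 0.132 -0.991 -0.001]]
tcp in rail [  0.8 -19.4  26.3]
expected tip [246.34317572 156.72439982] rail centre [254.25722859 235.14739563] px/mm [-1.89929305e+00  1.49847932e-03]
pointer_tip [245.7  67.5] 0.7 [91.4 16.4  0. ]
pointer [246.7  69.9] 0.69 [90.4 16.   0. ]
```

```bash
python3 - <<'E'
from h import *
im,k=wcap('w16')
r=masks_of('pointer','wrist')[0]['region'];ys,xs=np.nonzero(r);print('ptr bbox',xs.min(),xs.max(),ys.min(),ys.max())
for y in range(ys.min(),ys.max()+1,8):
    c=xs[ys==y]
    if len(c): print(y,c.min(),c.max(),railframe(at_z(k,(c.mean()+.0,y),200)))
g=im[...].astype(int);
for y in (110,125,140,150,156): print(y,g[y,228:266].mean(1).astype(int).tolist())
r=masks_of('carrier','wrist')[0]['region'];ys,xs=np.nonzero(r);print('car bbox',xs.min(),xs.max(),ys.min(),ys.max())
for y in range(ys.min(),ys.max()+1,8):
    c=xs[ys==y]
    if len(c): print(y,c.min(),c.max(),railframe(at_z(k,(c.mean(),y),206)))
E
```

```text
ptr bbox 211 305 33 156
33 274 282 [105.9   0.4   0. ]
41 261 297 [1.026e+02 1.000e-01 0.000e+00]
49 212 302 [99.4 10.3  0. ]
57 211 304 [96.  10.4  0. ]
65 212 304 [92.5 10.4  0. ]
73 213 301 [89.  11.1  0. ]
81 214 294 [85.5 13.3  0. ]
89 216 253 [81.9 22.5  0. ]
97 227 248 [78.2 21.4  0. ]
105 228 248 [74.4 21.5  0. ]
113 229 249 [70.5 21.4  0. ]
121 230 250 [66.6 21.3  0. ]
129 233 249 [62.6 21.2  0. ]
137 236 247 [58.5 21.4  0. ]
145 237 247 [54.3 21.6  0. ]
153 240 246 [50.  21.5 -0. ]
110 [144, 162, 179, 192, 206, 216, 221, 225, 225, 222, 214, 208, 202, 197, 189, 178, 163, 149, 136, 123, 116, 122, 131, 134, 133, 134, 134, 134, 133, 133, 133, 133, 134, 134, 134, 133, 132, 134]
125 [86, 86, 101, 136, 171, 190, 200, 205, 209, 212, 213, 210, 205, 200, 196, 188, 174, 158, 143, 128, 112, 98, 88, 79, 77, 77, 77, 74, 76, 82, 86, 84, 78, 75, 75, 75, 74, 74]
140 [87, 86, 86, 86, 85, 85, 88, 105, 141, 179, 200, 206, 207, 204, 199, 188, 169, 146, 127, 123, 126, 126, 124, 123, 123, 122, 122, 122, 123, 122, 122, 123, 123, 123, 122, 123, 121, 122]
150 [87, 86, 86, 89, 92, 104, 119, 126, 129,
[... 433 characters left out ...]
 292 346 [ 49.8 -18.1   6. ]
165 288 350 [ 45.6 -18.1   6. ]
173 288 351 [ 41.3 -18.3   6. ]
181 286 351 [ 36.9 -17.8   6. ]
189 286 351 [ 32.4 -17.8   6. ]
197 287 350 [ 27.7 -17.8   6. ]
205 292 345 [ 23.  -17.8   6. ]
213 302 337 [ 18.1 -18.4   6. ]
221 304 335 [ 13.1 -18.4   6. ]
229 306 331 [  8.  -17.9   6. ]
237 306 331 [  2.7 -17.9   6. ]
245 308 327 [ -2.7 -17.3   6. ]
253 309 327 [ -8.2 -17.6   6. ]
261 309 328 [-14.  -17.9   6. ]
269 309 328 [-19.8 -17.9   6. ]
277 309 328 [-25.9 -17.9   6. ]
285 308 328 [-32.1 -17.6   6. ]
293 308 329 [-38.6 -17.9   6. ]
301 309 328 [-45.2 -17.9   6. ]
309 309 328 [-52.1 -17.9   6. ]
317 309 329 [-59.2 -18.3   6. ]
325 309 328 [-66.6 -18.    6. ]
```

In one image: pointer pin at +21.4 along the rail, hook at -18.0, so 39.4 mm to go.

Emit:
move_arm(
  series=[
    [[0, 0, -0.006, 0, 1], [0, 0, -0.009, 0, 1], [0, 0, -0.009, 0, 1], [0, 0, -0.008, 0, 1], [0, 0, -0.003, 0, 1], [0, 0, 0, 0, 1], [0, 0, 0, 0, 1]],
  ],
)

```text
t: 21.72
tcp_pos: [622.4, 163.5, 226.3]
orientation: [-0.113, 0.02, 0.706, -0.699]
contact_force: [0.7, -2.9, -0.2]
finger_gap: 0.108
```

```bash
cat > al.py <<'E'
from h import *
s=loc(); print('tcp in rail',railframe(s['tcp_pos']))
im,k=wcap('w_al%d'%(s['t']*100))
def cen(n,lo,hi,z):
    r=masks_of(n,'wrist')[0]['region'];v=[]
    for y in range(400):
        c=np.nonzero(r[y])[0]
        if len(c):
            p=railframe(at_z(k,(c.mean(),y),z))
            if lo<p[0]<hi and len(c)<30: v.append(p[1])
    return np.median(v),len(v)
print('ptr',cen('pointer',48,78,200),'car',cen('carrier',-60,12,206))
E
python3 al.py
```

```text
t 21.72 tcp [622.4 163.5 226.3] F [ 0.7 -2.9 -0.2] gap 0.108
axes(cols x,y,z)
 [[-0.973 -0.13  -0.188]
 [ 0.187  0.022 -0.982]
 [ 0.132 -0.991  0.003]]
tcp in rail [ 0.8 17.  26.3]
ptr (np.float64(22.1), 59) car (np.float64(18.4), 93)
```

Emit:
move_arm(
  series=[
    [[0, 0, -0.003, 0, 1], [0, 0, -0.001, 0, 1], [0, 0, 0, 0, 1], [0, 0, 0, 0, 1]],
  ],
)

```text
t: 22.2
tcp_pos: [623.0, 166.8, 226.3]
orientation: [-0.114, 0.021, 0.706, -0.699]
contact_force: [0.9, -2.6, -1.0]
finger_gap: 0.112
```

```bash
python3 al.py
```

```text
t 22.2 tcp [623.  166.8 226.3] F [ 0.9 -2.6 -1. ] gap 0.112
axes(cols x,y,z)
 [[-0.973 -0.13  -0.19 ]
 [ 0.189  0.023 -0.982]
 [ 0.132 -0.991  0.002]]
tcp in rail [ 0.8 20.3 26.3]
ptr (np.float64(21.9), 59) car (np.float64(21.7), 92)
```

Aligned within ~0.3 mm. Releasing gently and letting it settle.

Emit:
move_arm(
  series=[
    [[0, 0, 0, 0, 0.6], [0, 0, 0, 0, 0.3], [0, 0, 0, 0, 0], [0, 0, 0, 0, 0], [0, 0, 0, 0, 0], [0, 0, 0, 0, 0], [0, 0, 0, 0, 0]],
  ],
)

```text
t: 22.93
tcp_pos: [622.0, 170.1, 227.5]
orientation: [-0.115, 0.019, 0.708, -0.696]
contact_force: [0.2, -0.1, -0.3]
finger_gap: 0.503
```

```bash
python3 al.py
```

```text
t 22.93 tcp [622.  170.1 227.5] F [ 0.2 -0.1 -0.3] gap 0.503
axes(cols x,y,z)
 [[-0.973 -0.132 -0.189]
 [ 0.187  0.03  -0.982]
 [ 0.135 -0.991 -0.004]]
tcp in rail [-0.8 23.3 27.5]
ptr (np.float64(22.0), 58) car (np.float64(21.1), 94)
```

Free and aligned (−0.9 mm). Retreating straight up.

Emit:
move_arm(
  series=[
    [[0.001, -0.008, 0.001, 0, 0], [0.002, -0.015, 0, 0, 0], [0.003, -0.025, 0, 0, 0], [0.003, -0.03, 0, 0, 0], [0.003, -0.03, 0, 0, 0], [0, -0.02, 0, 0, 0], [0, 0, 0, 0, 0]],
  ],
)

```text
t: 23.67
tcp_pos: [625.2, 166.5, 360.4]
orientation: [-0.117, 0.017, 0.707, -0.697]
contact_force: [0.0, -0.4, 0.7]
finger_gap: 0.499
```

```bash
python3 al.py; python3 - <<'E'
from h import *
for cam in ('side',):
    capture(cam);k=calibration(cam)
    o=MID+21*RYv-[0,0,84];P=[proj(k,o+24*np.cos(a)*RX+24*np.sin(a)*RYv+[0,0,z]) for z in (0,36) for a in np.linspace(0,6.3,30)];P+=[proj(k,o+[0,0,134])]
    print('model',np.min(P,0),np.max(P,0))
    for r in masks_of('carrier',cam)[:1]: ys,xs=np.nonzero(r['region']);print('mask',xs.min(),ys.min(),xs.max(),ys.max())
    for n,z in (('lid_knob',34),('piston0',22),('oil_bottle',75),('scraper',8)): print(n,[(px(r['point']).round(),round(r['confidence'],2)) for r in recognise(n,cam)])
E
```

```text
t 23.67 tcp [625.2 166.5 360.4] F [ 0.  -0.4  0.7] gap 0.499
axes(cols x,y,z)
 [[-0.972 -0.14  -0.19 ]
 [ 0.188  0.028 -0.982]
 [ 0.142 -0.99  -0.001]]
tcp in rail [  3.   20.5 160.4]
ptr (np.float64(nan), 0) car (np.float64(21.6), 49)
model [235.88632245 204.7175322 ] [256.11108057 251.73577258]
mask 233 202 256 249
lid_knob [(array([335., 292.]), 0.74), (array([435., 213.]), 0.73)]
piston0 [(array([224., 286.]), 0.95), (array([259., 263.]), 0.69), (array([287., 243.]), 0.52)]
oil_bottle [(array([288., 177.]), 0.8)]
scraper [(array([308., 168.]), 0.63), (array([214., 243.]), 0.61)]
  return _methods._mean(a, axis=axis, dtype=dtype,
  ret = ret.dtype.type(ret / rcount)
```

```bash
python3 -c "
from workcell import *
print(close_job())"
```

```text
the job is handed in; nothing more can be done
None
```

The job is handed in at about 24 s of the 64 s allowed. No verdict came back, so success rests on my own checks.

- **Lid:** I lifted it by its knob and set it flat on the bench, knob up, at about (388, 128) mm.
- **Carrier:** I took it from the tin and hooked it over the rail about 110 mm from the pointer. I let it settle there, re-gripped it lightly, slid it along the rail to the pointer without lifting it, and released it.

**Last checks:**
- **Alignment:** the wrist picture after release put the hook at +21.1 mm and the pointer pin at +22.0 mm along the rail. After the retreat the hook read +21.6 mm, but the pointer could not be re-measured there because that check returned no value.
- **Hanging:** the side view matched the modelled hanging carrier within about 3 px.
- **Other objects:** the pistons, bottle and scraper are within about 4 px of where they started.
- **Robot:** the open gripper is about 110 mm above the carrier and touches nothing.

**What disagreed or went wrong:**
- The first grip on the knob was too high and pushed the lid a few millimetres sideways on the tin, so I redid it.
- The tool's tilt drifted to about 0.14 rad during the moves. The fit tolerated it.
- The network's pointer-tip detection in the wrist view landed on the rod instead, so I used the pin's mask.

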